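# Release one tin from the gravity dispenser with its pedal and pack it

## Task

Press the spring pedal all the way down to its stop, just once, so that the dispenser lets one tin roll into its front tray, and let the pedal come back up. Then take that tin out of the tray and lower it gently into the open cardboard carton, without dropping it. The other two tins must stay in the dispenser, and the loose things lying around must be left where they are.

Things in the scene. Friction and masses are not known exactly. Their poses are not given: they have to be found in the camera images.
- dispenser: fixed sloping metal tin dispenser 290 long (x), 98 wide (y), in the middle of the bench. Origin on the bench below the tray, +x up the lane, away from the robot. Lane floor 76 wide between the walls, 25 above the bench at the origin, rising by 0.14 rad towards +x. Three tins wait one behind another, from x = 108 mm on, between walls 40 high
- tray_rest (a point): centre of a delivered tin at rest in the tray at the dispenser's low -x end, 50 above the bench; the tin's axis lies along the dispenser's y (the point has the dispenser's axes). Tray walls are 20 high; the front lip, 20 high, touches the tin and has a 44 wide gap in its middle for a finger; behind the tin about 60 mm are free
- gate_mid (a point): middle of the steel gate blade (40 wide, 13 high) that holds the tins back. It drops below the lane floor when the pedal nears its stop, so that the front tin rolls off into the tray; a second blade then holds the others, which roll up to the gate when the pedal is let up. Every full press releases a tin
- tin1: the front tin of three in the dispenser, the one that is released: metal cylinder with a paper label, 50 diameter, 70 long, about 0.15 kg, lying on its side. Origin at its centre, y along its axis; it rolls, so x and z turn with it
- tin2: the second tin, same make and size, origin at its centre; stays in the dispenser
- tin3: the third tin, same make and size, origin at its centre; stays in the dispenser
- pedal_unit: fixed base of the pedal, dark steel plate 170 (x) x 110 (y) x 12, origin under its centre; the pedal is hinged at its +x end, 62 mm from the origin and 52 mm up, and its free end points to -x. It stands on one side of the dispenser, the carton on the other
- pedal (a joint): angle of the pedal: 0 up (level), 0.25 rad down at its stop; a spring brings it back up. Needs about 6 N at the pad at first and 13 N at the stop
- pedal_pad (a point): place to press: top of the ribbed black rubber tread (85 x 72) near the free end of the pedal, 95 mm from the hinge, 58.5 mm above the bench when up; it goes down about 23 mm to the stop
- carton: fixed open cardboard carton 200 (x) x 160 (y) x 75 high, walls and floor 4 to 5 thick; origin under its centre on the bench
- screwdriver: screwdriver lying on the bench in front of the dispenser tray, about 190 long, 26 high; a bystander, origin near its middle
- tape: roll of tape lying flat, 90 diameter, 25 high, beyond the pedal; a bystander, origin under its centre
- doorknob: brass door knob standing on its round plate, 64 diameter, 61 high, beyond the carton; a bystander, origin under its centre
- padlock: brass padlock lying flat, 45 x 50 x 24 with a steel shackle, on the robot's side of the carton; a bystander, origin under its case
- smallbox: small closed cardboard box 70 x 50 x 45 on the robot's side of the pedal; a bystander, origin under its centre

How it is judged (in metres and radians):
On the way, in this order (a step that is already met when the one before it is completed fails the run):
1. the pedal is pressed down to its stop (past 0.215 of 0.25 rad) (value of joint pedal above 0.215 rad), for 0.1 s.
2. the pedal is up again and the released tin is in the tray (value of joint pedal below 0.03 rad and x of tin1 in the frame of dispenser between -0.03 and 0.03 m and y of tin1 in the frame of dispenser between -0.02 and 0.02 m and z of tin1 in the frame of dispenser below 0.07 m), for 0.1 s.
At the end, for the whole second after the job is handed in: The released tin lies or stands on the floor of the carton (centre inside its walls and below 50 mm), at rest (under 0.05 m/s); the pedal is up (under 0.03 rad); the other two tins lie in the dispenser's lane behind the gate (x of tin1 in the frame of carton between -0.1 and 0.1 m and y of tin1 in the frame of carton between -0.08 and 0.08 m and z of tin1 in the frame of carton below 0.05 m and linear speed of tin1 below 0.05 m/s and value of joint pedal below 0.03 rad and x of tin2 in the frame of dispenser between 0.07 and 0.26 m and y of tin2 in the frame of dispenser between -0.02 and 0.02 m and z of each of tin2, tin3 in the frame of dispenser below 0.095 m and x of tin3 in the frame of dispenser between 0.07 and 0.26 m and y of tin3 in the frame of dispenser between -0.02 and 0.02 m); the robot touches nothing.
It fails at once if the second tin leaves the dispenser's lane (not (x of tin2 in the frame of dispenser between 0.07 and 0.26 m and y of tin2 in the frame of dispenser between -0.02 and 0.02 m and z of tin2 in the frame of dispenser below 0.095 m)).
It fails at once if the third tin leaves the dispenser's lane (not (x of tin3 in the frame of dispenser between 0.07 and 0.26 m and y of tin3 in the frame of dispenser between -0.02 and 0.02 m and z of tin3 in the frame of dispenser below 0.095 m)).
It fails at once if the tin is dropped into the carton (over 0.8 m/s inside it, a free fall of more than 30 mm) (x of tin1 in the frame of carton between -0.1 and 0.1 m and y of tin1 in the frame of carton between -0.08 and 0.08 m and z of tin1 in the frame of carton below 0.075 m and linear speed of tin1 above 0.8 m/s).
It fails at once if a loose thing lying around is shifted by more than 40 mm (distance of any of screwdriver, tape, doorknob, padlock, smallbox from where it was at the start of the episode above 0.04 m).
It also fails if it takes over 56 s, if anything falls off the work surface, if the arm or the gripper's body presses on something with over 40 N, if the wrist force passes 120 N, or if a joint passes its speed limit or range.

## Robot

A 6-joint arm with a two-finger parallel gripper is mounted at the origin on the work surface. World frame = base frame: x ahead of the robot, y to its left, z up, the work surface at z = 0. Lengths are in mm, angles in degrees, forces in N, time in s.
With the tool pointing down it reaches from about 350 to 850 mm from the base axis. Payload 8.1 kg.
Tool frame: the origin (TCP) lies midway between the tips of the shut fingers; the grasp point (between the pads) lies 19 mm behind it (arm.grip_point_offset is the distance from the TCP to the grasp point, in mm); z points along the fingers, y is the direction in which the jaws open and shut (so a half turn about z gives the same grasp; the last joint's range is limited). The gripper opens to 93 mm and grips with 3 to 60 N. Pads are 15 mm wide; open, the fingers measure 128 mm over their backs; the gripper's body (75 mm by 188 mm) begins 65 mm behind the grasp point.
Start: joints at [-79.435, 7.471, 85.268, -0, 87.261, -4.893], TCP at [159.943, -578.293, 218.635] pointing down, gripper open.
Joint ranges: [-169.43, 169.43], [-51.17, 129.36], [1.28, 143.12], [-76.62, 256.62], [0, 156.53], [-152.29, 152.29]. Speed limits (degrees/s): [136.94, 136.94, 159.86, 180, 180, 180].

## Interface

Orientations are given as a 3x3 rotation matrix whose columns are the frame's x, y, z axes.
In Python, from station import monitor, imaging, arm gives the robot as it stands.
- The arm moves only by the tool carry_out, never from a script. Its arguments are lists of equal length, an entry for each row: "slide": the shift along the tool's x, y, z in m, a list of three; "roll": the turn about the tool's z in degrees. A call has 1 to 10 rows; each row shifts and turns the commanded pose from where the row before left it, along the tool's axes as they then stand; what a row does not reach is not made up. A row lasts 1/12 s, in which the tool goes at most 41.7 mm and 7.16 degrees, less where a joint would pass 70% of its speed; a pose out of reach is approached as far as the arm can. A call with a gripper value outside its range is refused whole. "gripper" is the opening, from 0 (shut) to 1 (fully open), set as the call begins (left out, the last holds). The fingers move at their own pace and stop on an object; "squeeze" is the grip in N (left out, the last holds). Time passes only in rows, so rows that do not move let the fingers close. It gives the time, the measured TCP pose, the force and the opening at its end, in the units of the state.
- monitor.read_state(): the state, without advancing time (a new reading comes with each control period).
- imaging.grab_frame(name): name is "scene" or "top" or "wrist"; returns the picture (400x640x3 uint8, blue, green, red); there is no depth.
- imaging.get_calibration(name): a dict with "fx", "fy", "cx", "cy" (pixels), "R" (3x3) and "t" (3): a world point X has camera coordinates R X + t. Camera axes: x right, y down, z forward; pixel columns grow to the right and rows downward; lengths in mm; the calibration is good to about 2 mm. A picture is of the moment at which its call begins: read the wrist's pose just before it. get_calibration takes no time and is no camera call; for the wrist camera it gives the pose at the moment of the call.
- arm.sign_off(): hands the job in, once; it reports no verdict.
The state is a dict: "time": time; "qpos": joint angles; "joint_velocities": joint speeds; "joint_efforts": joint torques, N m; "ee_pos": TCP position; "tool_rot": TCP orientation; "contact_force": force on the tool from outside, world axes, zero at the start; "ft_torque": the same for the moment, N m; "gripper_width": opening from 0.0 (shut) to 1.0 (fully open).
Only numpy, scipy, OpenCV 4.12 (cv2) and the standard library are available. Lean on these libraries where they do the work, as an engineer would, in place of code of your own. Each camera call takes 0.05 s, during which the arm holds its last target.

## Working session

There is one attempt and no reset: what is moved stays moved. The work goes in short steps, Python scripts to look and compute and a tool call to move; the robot and the scene stay as the last step left them, time stands still between calls to the robot, and variables do not carry over. Pictures are saved under pics/ and viewed, and the job is handed in when it is done.

Besides the shell and the picture viewer there is one more tool, called after ">>>" as name(argument=value, ...) on one line, values as JSON. carry_out: Moves the arm, as the interface text tells. Its arguments: {"type":"object","properties":{"slide":{"type":"array"},"roll":{"type":"array"},"gripper":{"type":"number"},"squeeze":{"type":"number"}},"required":["slide","roll"]}

```bash
ls; mkdir -p pics; python3 - <<'E'
from station import monitor, imaging, arm
import cv2, numpy as np
print(monitor.read_state())
for n in ["scene","top"]:
    cv2.imwrite(f"pics/{n}0.png",imaging.grab_frame(n)); print(n,imaging.get_calibration(n))
print(arm.grip_point_offset)
E
```

```text
pics
{'time': 0.0, 'qpos': array([-7.94349895e+01,  7.51525881e+00,  8.53288355e+01,  1.73482730e-04,
        8.72617227e+01, -4.89344847e+00]), 'joint_velocities': array([ 0.06336727, -0.01958059,  0.04000338,  0.01313905, -0.00421412,
        0.05080438]), 'joint_efforts': array([ 1.70545940e-03, -5.59827840e+01, -4.91761672e+01,  7.72053329e-02,
        3.49314837e-02, -1.42432259e-04]), 'ee_pos': array([ 159.83763147, -577.72693328,  217.59013659]), 'tool_rot': array([[ 9.63824022e-01,  2.66539196e-01, -3.35649676e-04],
       [ 2.66539359e-01, -9.63822324e-01,  1.81610061e-03],
       [ 1.60555346e-04, -1.83986525e-03, -9.99998295e-01]]), 'contact_force': array([ 0.8757761 ,  0.34505947, -0.97294232]), 'ft_torque': array([-0.06673938, -0.00806872, -0.04483604]), 'gripper_width': 0.9989137671464787}
scene {'fx': 448.57580658572454, 'fy': 448.57580658572454, 'cx': 321.2033909925435, 'cy': 202.14855955399392, 'R': array([[ 0.18647712,  0.9824196 ,  0.0088326 ],
       [ 0.73052506, -0.13264131, -0.66988015],
       [-0.65693182,  0.13136975, -0.74241671]]), 't': array([ -88.04880384, -332.63681428, 1457.86465795])}
top {'fx': 391.40463669876186, 'fy': 391.40463669876186, 'cx': 317.3588411532496, 'cy': 200.37684527681373, 'R': array([[-2.21476388e-02, -9.99754020e-01, -1.17522123e-03],
       [-9.96626729e-01,  2.21712443e-02, -7.90164458e-02],
       [ 7.90230654e-02, -5.78770812e-04, -9.96872620e-01]]), 't': array([   1.51883129,  496.28180619, 1094.1436708 ])}
18.8
```

View pics/scene0.png

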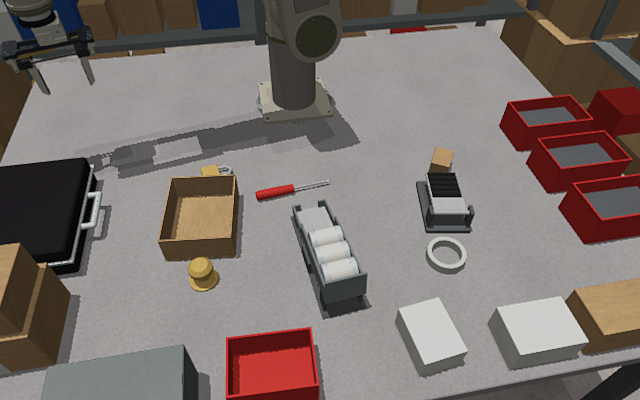

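View pics/top0.png

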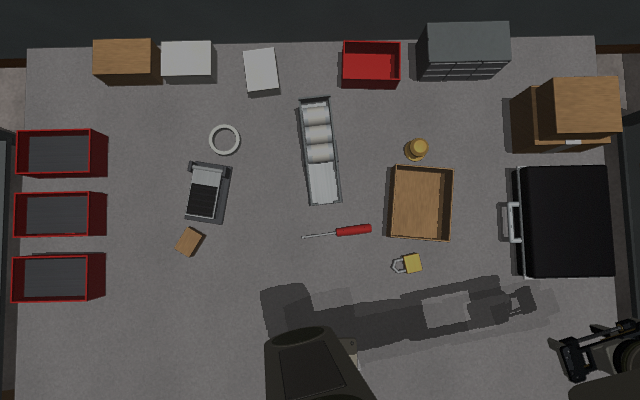

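The scene shows the pedal on the robot's left (top view about (207,193)), the dispenser in the middle (320,150), the carton on the right (420,203), and the screwdriver in front of the tray (335,232). I'll zoom in to measure.

```bash
cat > h.py <<'E'
import numpy as np, cv2
from station import monitor, imaging, arm
def ray(cal,u,v):
    R=np.array(cal["R"]);t=np.array(cal["t"])
    d=R.T@np.array([(u-cal["cx"])/cal["fx"],(v-cal["cy"])/cal["fy"],1.]); return -R.T@t,d
def onz(cal,u,v,z):
    o,d=ray(cal,u,v); return o+d*(z-o[2])/d[2]
def proj(cal,X):
    c=np.array(cal["R"])@np.array(X)+cal["t"]; return cal["fx"]*c[0]/c[2]+cal["cx"],cal["fy"]*c[1]/c[2]+cal["cy"]
E
python3 - <<'E'
import cv2
im=cv2.imread('pics/top0.png')
for n,(x0,y0,x1,y1) in {'ped':(170,120,250,270),'dis':(290,90,380,250),'car':(375,130,465,280)}.items():
    c=cv2.resize(im[y0:y1,x0:x1],None,fx=1,fy=1)
    cv2.imwrite(f'pics/c_{n}.png',c)
c=[cv2.resize(im[y:y+160,x:x+90],None,fx=3.7,fy=3.7,interpolation=cv2.INTER_CUBIC) for x,y in ((170,110),(290,90))]
import numpy as np
cv2.imwrite('pics/crops.png',np.hstack(c))
s=cv2.imread('pics/scene0.png')
cv2.imwrite('pics/sped.png',cv2.resize(s[140:320,280:490],None,fx=3.3,fy=3.3,interpolation=cv2.INTER_CUBIC))
E
```

```text
(no output)
```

View pics/crops.png

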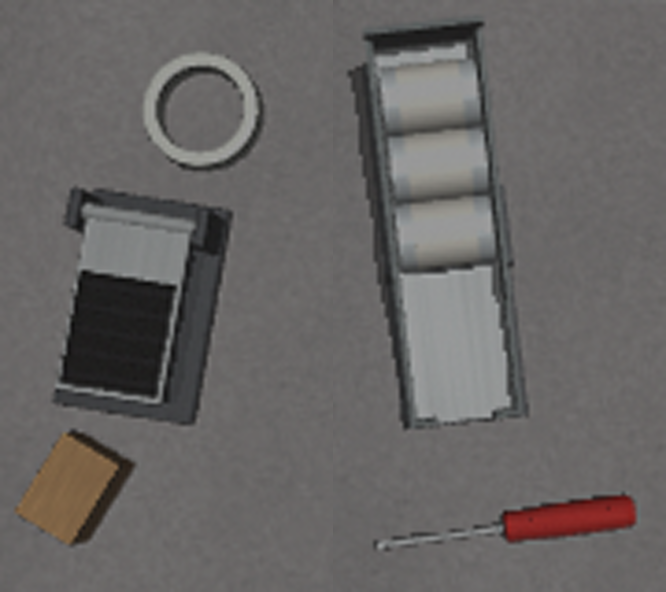

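View pics/sped.png

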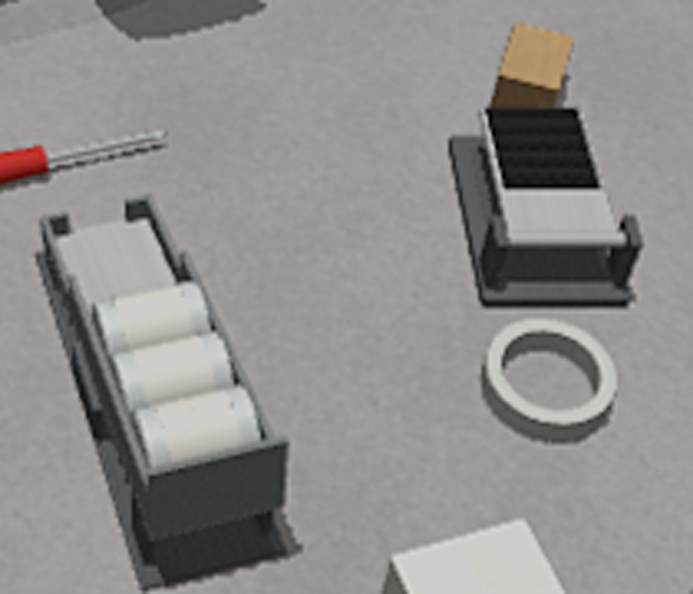

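```bash
python3 - <<'E'
from h import *
im=cv2.imread('pics/top0.png'); cal=imaging.get_calibration("top")
g=im.max(2)
m=np.zeros_like(g); m[160:240,175:240]=(g[160:240,175:240]<40)
n,l,s,c=cv2.connectedComponentsWithStats(m)
i=1+s[1:,4].argmax(); pts=np.argwhere(l==i)[:,::-1].astype(np.float32)
r=cv2.minAreaRect(pts); print('tread',r,s[i,4])
P=[onz(cal,*p,58.5) for p in cv2.boxPoints(r)+0]; print(np.round(P,1)); C=np.mean(P,0);print('C',C)
for a in range(4): print(np.linalg.norm(P[a]-P[a-1]))
d=lambda u,v,z:onz(cal,290+(u-333)/3.7-.3,90+v/3.7-.3,z)
for nm,u,v,z in [('lipL',407,424,45),('lipR',527,412,45),('tin1L',398,235,68),('tin1R',493,229,68),('tin3L',382,97,85),('tin3R',480,92,85),('floorL',415,418,25),('floorR',508,410,25)]:
    print(nm,np.round(d(u,v,z),1))
k=lambda u,v,z:onz(cal,170+u/3.7-.3,110+v/3.7-.3,z)
for nm,u,v,z in [('pTL',78,270,58.5),('pTR',181,283,58.5),('pBR',160,397,58.5),('pBL',62,383,58.5),('baseBR',193,422,12),('baseTR',232,210,12),('baseBL',53,402,12)]: print(nm,np.round(k(u,v,z),1))
# carton
hsv=cv2.cvtColor(im,cv2.COLOR_BGR2HSV)
m=((hsv[...,0]>8)&(hsv[...,0]<22)&(hsv[...,1]>80)).astype(np.uint8); m[:155]=0;m[250:]=0;m[:,:380]=0;m[:,465:]=0
m=cv2.morphologyEx(m,cv2.MORPH_OPEN,np.ones((3,3)))
pts=np.argwhere(m)[:,::-1].astype(np.float32); r=cv2.minAreaRect(pts); print(r)
P=np.array([onz(cal,*p,75) for p in cv2.boxPoints(r)]);print(np.round(P,1),P.mean(0),[np.linalg.norm(P[a]-P[a-1]) for a in range(4)])
E
```

```text
tread ((201.19601440429688, 199.67201232910156), (25.67006492614746, 30.231643676757812), 10.304845809936523) 761
[[468.5 351.5  58.5]
 [550.3 337.   58.5]
 [536.  267.4  58.5]
 [454.4 282.3  58.5]]
C [502.27898743 309.54107682  58.5       ]
70.63639732645487
83.04687549368361
71.06415768288993
82.95346944842039
lipL [483.7  12.   45. ]
lipR [490.8 -78.3  45. ]
tin1L [623.   15.4  68. ]
tin1R [625.9 -55.3  68. ]
tin3L [722.7  24.7  85. ]
tin3R [724.8 -47.5  85. ]
floorL [489.6   6.2  25. ]
floorR [494.2 -65.1  25. ]
pTL [549.8 338.3  58.5]
pTR [538.4 261.6  58.5]
pBR [453.8 277.3  58.5]
pBL [465.8 349.9  58.5]
baseBR [436.  264.3  12. ]
baseTR [600.4 233.4  12. ]
baseBL [453.8 372.3  12. ]
((420.4845275878906, 197.2322998046875), (63.92476272583008, 84.61216735839844), 3.814074993133545)
[[ 388.3 -190.8   75. ]
 [ 617.3 -214.4   75. ]
 [ 601.7 -387.8   75. ]
 [ 373.2 -361.3   75. ]] [ 495.11177588 -288.55954255   75.        ] [np.float64(171.142404446892), np.float64(230.17856692856145), np.float64(174.08682742839025), np.float64(229.99494362960786)]
```

>>> carry_out(slide=[[0.031,-0.0215,0],[0.031,-0.0215,0],[0.031,-0.0215,0],[0.031,-0.0215,0],[0.031,-0.0215,0],[0.031,-0.0215,0],[0.031,-0.0215,0],[0.031,-0.0215,0],[0.031,-0.0215,0],[0.031,-0.0215,0]], roll=[0,0,0,0,0,0,0,0,0,0], gripper=0)

```text
time: 0.93
ee_pos: [402.1, -286.7, 218.3]
tool_rot: [[0.964, 0.266, -0.0], [0.266, -0.964, 0.0], [-0.0, -0.0, -1.0]]
contact_force: [0.1, -0.8, 0.1]
gripper_width: 0.334
```

```bash
python3 - <<'E'
import cv2
im=cv2.imread('pics/top0.png')
cv2.imwrite('pics/cart.png',cv2.resize(im[130:280,375:475],None,fx=4,fy=4,interpolation=cv2.INTER_CUBIC))
E
```

```text
(no output)
```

View pics/cart.png

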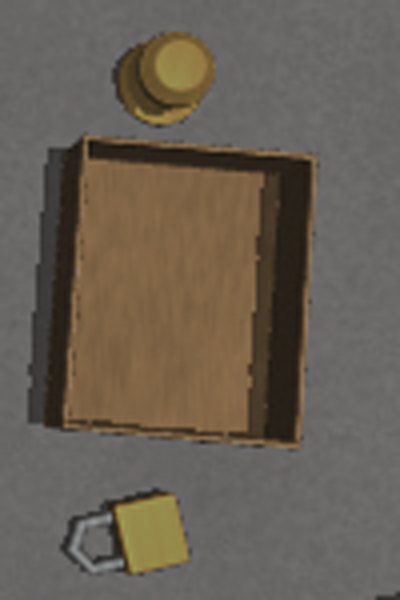

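>>> carry_out(slide=[[0.016,-0.0345,0],[0.016,-0.0345,0],[0.016,-0.0345,0],[0.016,-0.0345,0],[0.016,-0.0345,0],[0.016,-0.0345,0],[0.016,-0.0345,0],[0.016,-0.0345,0],[0.016,-0.0345,0],[0.016,-0.0345,0]], roll=[0,0,0,0,0,0,0,0,0,0])

```text
time: 1.77
ee_pos: [463.3, 88.7, 218.4]
tool_rot: [[0.964, 0.267, -0.0], [0.267, -0.964, -0.0], [-0.0, 0.0, -1.0]]
contact_force: [0.3, -0.5, 0.5]
gripper_width: 0.011
```

>>> carry_out(slide=[[0.016,-0.0345,0],[0.016,-0.0345,0.01],[0.016,-0.0345,0.01],[0.016,-0.0345,0.02],[0.016,-0.0345,0.02],[0.016,-0.0345,0.02],[0,0,0.02],[0,0,0],[0,0,0]], roll=[0,0,0,0,0,0,0,0,0])

```text
time: 2.52
ee_pos: [498.9, 307.7, 118.6]
tool_rot: [[0.964, 0.267, -0.004], [0.267, -0.964, -0.002], [-0.004, 0.001, -1.0]]
contact_force: [-0.1, 0.2, 0.0]
gripper_width: 0.004
```

```bash
python3 - <<'E'
from h import *
s=monitor.read_state(); print(s['ee_pos'],s['gripper_width'],s['qpos'])
cv2.imwrite('pics/s1.png',imaging.grab_frame('scene')); 
cv2.imwrite('pics/w1.png',imaging.grab_frame('wrist'))
cal=imaging.get_calibration("top")
P=np.array([onz(cal,375+u/4-.3,130+v/4-.3,75) for u,v in ((85,137),(317,157),(299,446),(65,428))])
print(np.round(P,1),P.mean(0),[np.linalg.norm(P[a]-P[a-1]) for a in range(4)])
E
```

```text
[498.88988521 307.69103614 118.57286497] 0.004344363717568764 [ 2.66646694e+01  9.49268747e+00  9.36830910e+01 -1.84173531e-02
  7.70897870e+01  1.01164154e+02]
[[ 586.5 -225.6   75. ]
 [ 569.3 -382.8   75. ]
 [ 374.2 -361.    75. ]
 [ 389.7 -204.7   75. ]] [ 479.9111336  -293.53902846   75.        ] [np.float64(197.97285940440162), np.float64(158.1005193053984), np.float64(196.29080817057198), np.float64(157.05573765083122)]
```

View pics/s1.png

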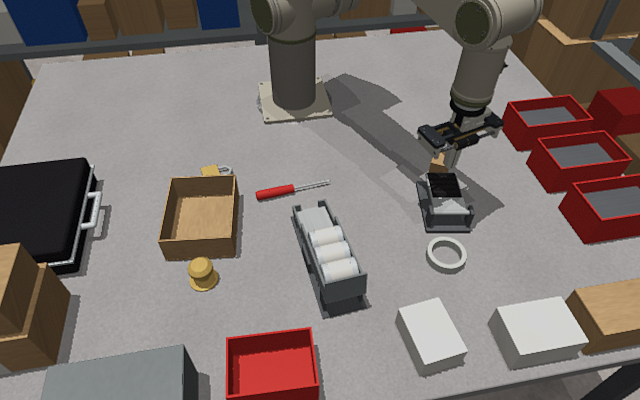

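View pics/w1.png

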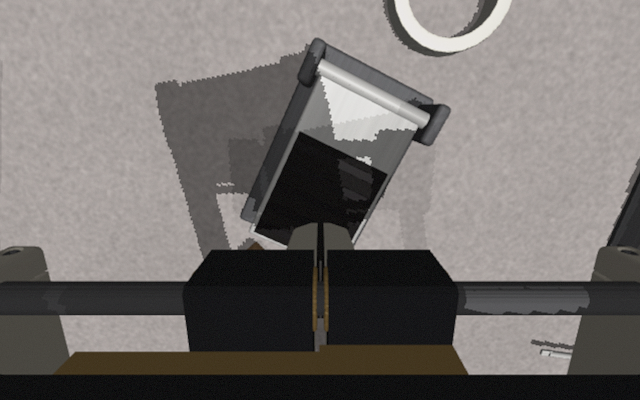

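The closed fingers are over the tread (scene (441,185)). The carton measures 197 x 157, centred at (480,-294) with yaw -6°. Now pressing.

>>> carry_out(slide=[[0.003,0,0.02],[0,0,0.02],[0,0,0.015],[0,0,0.006],[0,0,0.006],[0,0,0.006],[0,0,0.006],[0,0,0.002],[0,0,0.001],[0,0,0]], roll=[0,0,0,0,0,0,0,0,0,0])

```text
time: 3.45
ee_pos: [504.8, 308.5, 42.0]
tool_rot: [[0.964, 0.266, 0.002], [0.266, -0.964, 0.0], [0.002, 0.001, -1.0]]
contact_force: [-7.3, -7.0, 14.2]
gripper_width: 0.008
```

>>> carry_out(slide=[[0,0,0.003],[0,0,0.003],[0,0,0],[0,0,0]], roll=[0,0,0,0])

```text
time: 3.78
ee_pos: [505.4, 308.5, 38.6]
tool_rot: [[0.964, 0.266, 0.003], [0.266, -0.964, 0.0], [0.003, 0.001, -1.0]]
contact_force: [-14.1, -11.8, 31.6]
gripper_width: 0.003
```

```bash
python3 - <<'E'
from h import *
f=imaging.grab_frame('scene')
cv2.imwrite('pics/s2.png',cv2.resize(f[140:320,280:490],None,fx=3.3,fy=3.3,interpolation=cv2.INTER_CUBIC))
s=monitor.read_state(); print(s['ee_pos'],s['contact_force'])
E
```

```text
[505.39442661 308.56523448  38.62504633] [-15.44082095 -11.59802702  31.5959753 ]
```

View pics/s2.png

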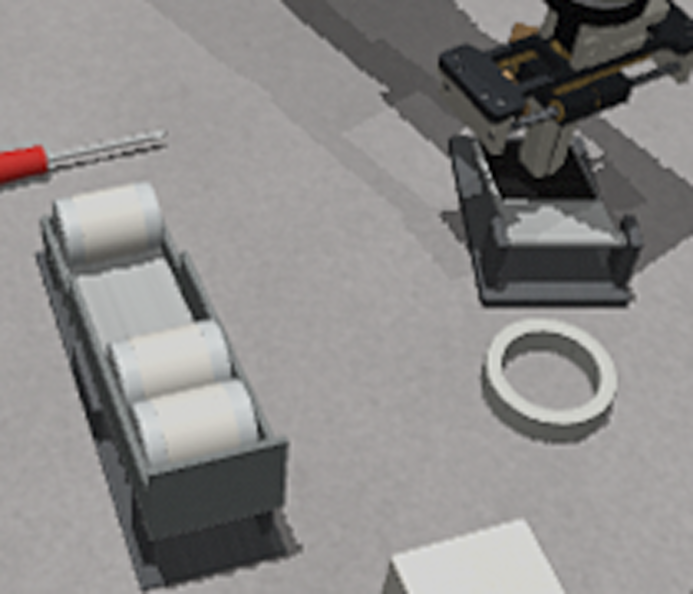

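The tin has rolled to the lip (crop (108,220)), the other two are held back, and the pedal is at its stop (31 N, above the 13 N spring force). Releasing it now.

>>> carry_out(slide=[[0,0,-0.008],[0,0,-0.01],[0,0,-0.015],[0,0,-0.025],[0,0,-0.03],[0,0,-0.04],[0,0,-0.035],[0,0,0]], roll=[0,0,0,0,0,0,0,0])

```text
time: 4.5
ee_pos: [508.2, 310.9, 207.6]
tool_rot: [[0.964, 0.266, 0.015], [0.266, -0.964, 0.007], [0.016, -0.003, -1.0]]
contact_force: [1.0, 1.1, 1.6]
gripper_width: 0.001
```

```bash
python3 - <<'E'
from h import *
f=imaging.grab_frame('scene')
cv2.imwrite('pics/s3.png',cv2.resize(f[140:320,280:490],None,fx=3.3,fy=3.3,interpolation=cv2.INTER_CUBIC))
f=imaging.grab_frame('top'); cv2.imwrite('pics/t3f.png',f)
cv2.imwrite('pics/t3.png',cv2.resize(f[90:250,180:370],None,fx=3.7,fy=3.7,interpolation=cv2.INTER_CUBIC))
s=monitor.read_state(); print(s['ee_pos'],s['contact_force'])
E
```

```text
[505.65869209 309.70369518 200.35070147] [-0.46815092  0.75376085 -0.77537511]
```

View pics/s3.png

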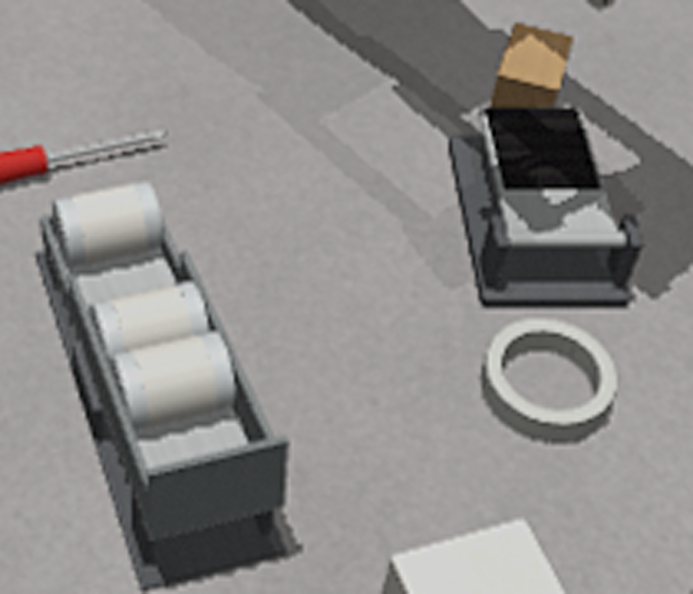

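View pics/t3.png

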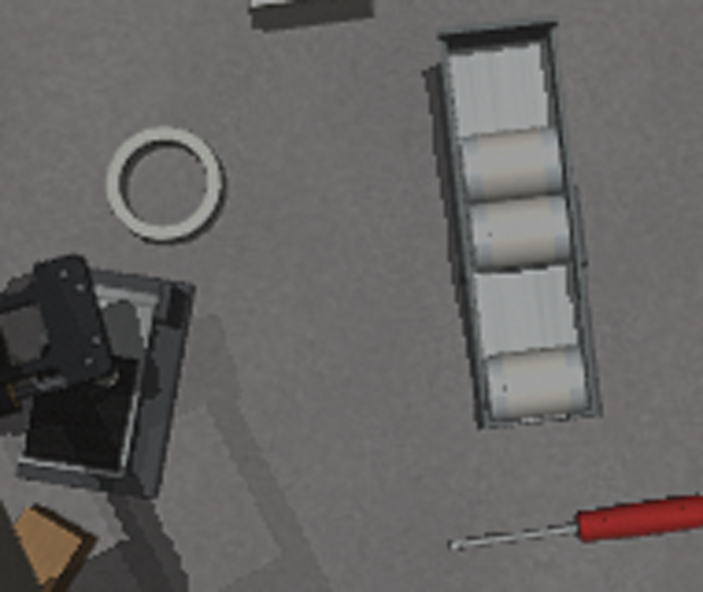

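Pedal up, tin1 resting in the tray (crop (536,383)), the other two behind the gate. Locating the tin's centre and axis next.

```bash
python3 - <<'E'
from h import *
f=cv2.imread('pics/t3f.png');cal=imaging.get_calibration('top')
hsv=cv2.cvtColor(f,cv2.COLOR_BGR2HSV)
q=lambda u,v,z:onz(cal,180+u/3.7-.3,90+v/3.7-.3,z)
L=q(487,388,55);R=q(584,378,55);print('axis',L,R,np.linalg.norm(L-R)); print('c',(L+R)/2,'yaw',np.degrees(np.arctan2(-(L-R)[0],(L-R)[1])))
for a in [((536,352),(536,418))]:
    print([q(*p,50) for p in a])
# scene ray cross-check: tin silhouette centre in scene crop ~ (108,222)
cs=imaging.get_calibration('scene'); print('scene',onz(cs,280+108/3.3,140+222/3.3,50))
o1,d1=ray(cal,180+536/3.7-.3,90+384/3.7-.3);o2,d2=ray(cs,280+108/3.3-.3,140+222/3.3-.3)
A=np.stack([d1,-d2],1);k=np.linalg.lstsq(A,o2-o1,rcond=None)[0];print(o1+d1*k[0],o2+d2*k[1])
print('screwdriver',q(450,545,5),q(640,520,13))
s=monitor.read_state();print(s['ee_pos'],s['tool_rot'],s['qpos'])
E
```

```text
axis [509.8378787    6.81646284  55.        ] [515.71642161 -65.66914619  55.        ] 72.72359165783067
c [512.77715015 -29.42634167  55.        ] yaw 4.63650892153179
[array([536.61733234, -30.43952491,  50.        ]), array([486.9726691 , -29.26748562,  50.        ])]
scene [512.82276872 -28.93956727  50.        ]
[512.42230767 -29.85408023  50.82846104] [512.46533347 -29.60510666  50.82777164]
screwdriver [393.26258168  38.71172134   5.        ] [ 409.2738834 -108.0600398   13.       ]
[505.65869209 309.70369518 200.35070147] [[ 0.96402146  0.26572638  0.0072187 ]
 [ 0.26570685 -0.9640473   0.00355893]
 [ 0.00790487 -0.00151283 -0.99996761]] [ 2.65345363e+01  6.42298535e+00  8.83137218e+01 -2.34770577e-03
  8.48021586e+01  1.01124945e+02]
```

>>> carry_out(slide=[[-0.009,0.0365,0],[-0.009,0.0365,0],[-0.009,0.0365,0],[-0.009,0.0365,0],[-0.009,0.0365,0],[-0.009,0.0365,0],[-0.009,0.0365,0],[-0.009,0.0365,0],[-0.009,0.0365,0],[0,0,0]], roll=[0,0,0,0,0,0,0,0,0,-7], gripper=0.82)

```text
time: 5.43
ee_pos: [512.0, -35.4, 194.7]
tool_rot: [[0.927, 0.375, -0.001], [0.375, -0.927, -0.003], [-0.002, 0.002, -1.0]]
contact_force: [0.3, -0.1, 0.1]
gripper_width: 0.672
```

>>> carry_out(slide=[[0,0,0],[0,0,0],[0,0,0],[0,0,0],[0,0,0],[0,0,0],[0,0,0],[0,0,0],[0,0,0],[0,0,0]], roll=[-7,-7,-7,-7,-7,-7,-7,-7,-7,-7])

```text
time: 6.27
ee_pos: [512.1, -29.3, 194.6]
tool_rot: [[-0.048, 0.999, -0.001], [0.999, 0.048, 0.0], [0.0, -0.001, -1.0]]
contact_force: [-0.6, -0.6, 0.3]
gripper_width: 0.823
```

>>> carry_out(slide=[[0,0,0],[0,0,0],[0,0,0],[0,0,0]], roll=[-2,0,0,0])

```text
time: 6.6
ee_pos: [512.5, -29.1, 195.0]
tool_rot: [[-0.076, 0.997, -0.001], [0.997, 0.076, 0.0], [0.0, -0.001, -1.0]]
contact_force: [0.7, -0.1, -0.2]
gripper_width: 0.823
```

```bash
python3 - <<'E'
from h import *
s=monitor.read_state(); R=np.array(s['tool_rot']);p=np.array(s['ee_pos']); print(p,R,s['gripper_width'])
print('slide to above tin', R.T@(np.array([513,-29.5,p[2]])-p), 'yaw of y',np.degrees(np.arctan2(R[1,1],R[0,1])))
f=imaging.grab_frame('wrist'); cv2.imwrite('pics/w4.png',f)
f=imaging.grab_frame('scene'); cv2.imwrite('pics/s4.png',cv2.resize(f[140:320,280:490],None,fx=3.3,fy=3.3,interpolation=cv2.INTER_CUBIC))
E
```

```text
[512.48491712 -29.10707831 195.04679415] [[-7.57585567e-02  9.97125956e-01 -6.85110935e-04]
 [ 9.97126181e-01  7.57586340e-02  8.76237349e-05]
 [ 1.39274969e-04 -6.76503803e-04 -9.99999761e-01]] 0.8228523222029681
slide to above tin [-4.30814438e-01  4.83835295e-01 -3.87318177e-04] yaw of y 4.344813846783886
```

View pics/w4.png

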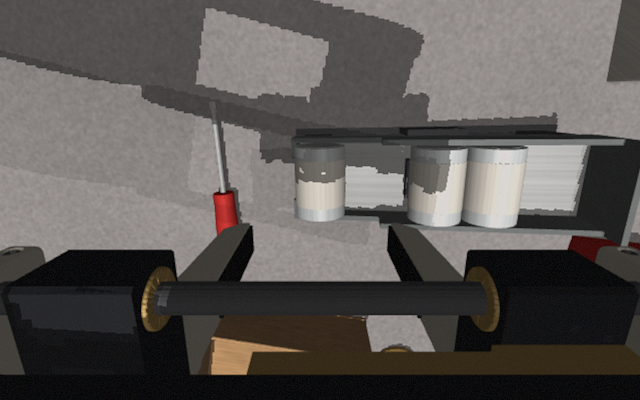

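View pics/s4.png

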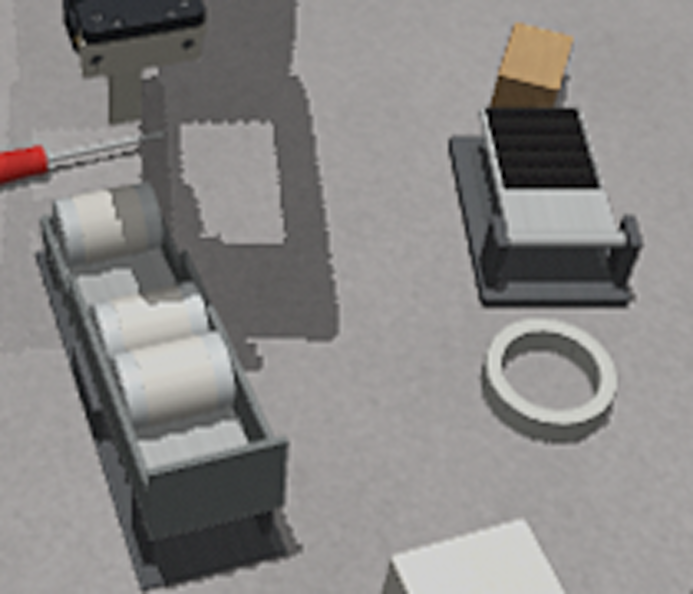

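Wrist view: the jaws straddle the tin along the dispenser's x axis, and TCP offset is under 1 mm. Descending to TCP z = 38.

>>> carry_out(slide=[[0,0,0.03],[0,0,0.03],[0,0,0.03],[0,0,0.025],[0,0,0.015],[0,0,0.012],[0,0,0.01],[0,0,0.005],[0,0,0],[0,0,0]], roll=[0,0,0,0,0,0,0,0,0,0])

```text
time: 7.53
ee_pos: [513.4, -29.1, 39.2]
tool_rot: [[-0.078, 0.997, 0.001], [0.997, 0.078, -0.0], [-0.0, 0.001, -1.0]]
contact_force: [0.6, -0.8, 0.1]
gripper_width: 0.82
```

>>> carry_out(slide=[[0,0,0],[0,0,0],[0,0,0],[0,0,0],[0,0,0],[0,0,0],[0,0,0],[0,0,0]], roll=[0,0,0,0,0,0,0,0], gripper=0.3, squeeze=20)

```text
time: 8.2
ee_pos: [513.0, -29.1, 38.8]
tool_rot: [[-0.078, 0.997, 0.0], [0.997, 0.078, -0.0], [-0.0, 0.0, -1.0]]
contact_force: [-0.5, -0.1, 4.4]
gripper_width: 0.53
```

>>> carry_out(slide=[[0,0,-0.005],[0,0,-0.01],[0,0,-0.015],[0,0,-0.02],[0,0,0],[0,0,0]], roll=[0,0,0,0,0,0])

```text
time: 8.7
ee_pos: [514.2, -29.2, 89.9]
tool_rot: [[-0.078, 0.997, 0.003], [0.997, 0.078, -0.001], [-0.001, 0.003, -1.0]]
contact_force: [0.0, 0.9, -1.3]
gripper_width: 0.533
```

```bash
python3 - <<'E'
from h import *
s=monitor.read_state(); print(s['ee_pos'],s['gripper_width'],s['contact_force'])
f=imaging.grab_frame('wrist'); cv2.imwrite('pics/w5.png',f)
f=imaging.grab_frame('scene'); cv2.imwrite('pics/s5.png',cv2.resize(f[120:300,250:460],None,fx=3.3,fy=3.3,interpolation=cv2.INTER_CUBIC))
E
```

```text
[514.1714274  -29.20305699  89.94938511] 0.5330737346173846 [ 0.01084326  0.85153733 -1.28097754]
```

View pics/s5.png

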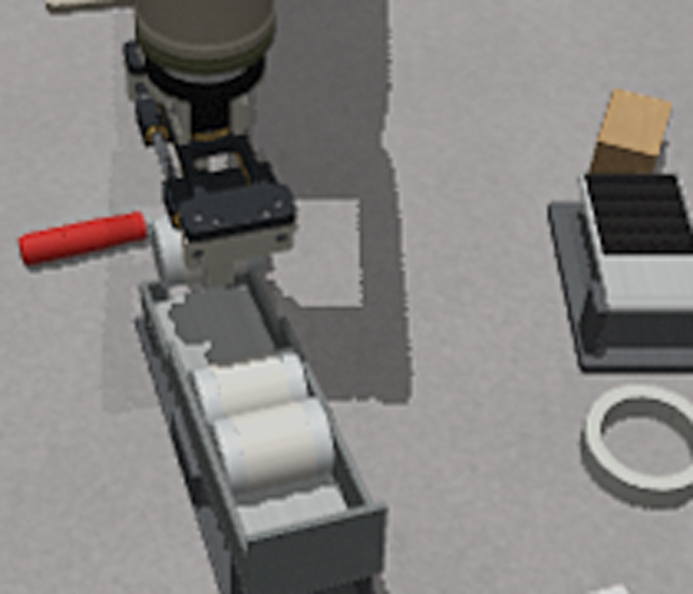

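View pics/w5.png

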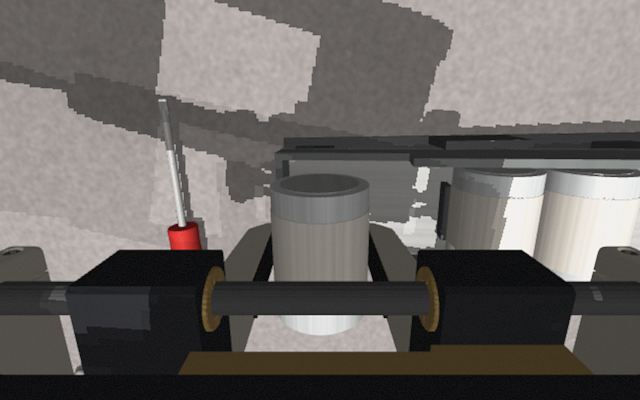

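Tin held level (opening 0.533 = 49.6 mm), and tin2 and tin3 stayed behind the gate. Lifting and carrying it over the carton.

>>> carry_out(slide=[[0,0,-0.02],[0,0,-0.03],[-0.029,-0.006,0],[-0.029,-0.006,0],[-0.029,-0.006,0],[-0.029,-0.006,0],[-0.029,-0.006,0],[-0.029,-0.006,0],[-0.029,-0.006,0],[-0.029,-0.006,0]], roll=[0,0,0,0,0,0,0,0,0,0])

```text
time: 9.63
ee_pos: [481.8, -264.9, 136.7]
tool_rot: [[-0.078, 0.997, -0.002], [0.997, 0.078, 0.001], [0.002, -0.002, -1.0]]
contact_force: [0.9, 0.1, -1.5]
gripper_width: 0.531
```

>>> carry_out(slide=[[-0.029,-0.006,0],[0,0,0],[0,0,0],[0,0,0],[0,0,0]], roll=[0,5,5,0,0])

```text
time: 10.05
ee_pos: [478.6, -293.0, 136.9]
tool_rot: [[0.094, 0.996, -0.002], [0.996, -0.094, 0.001], [0.001, -0.002, -1.0]]
contact_force: [0.4, -0.5, -1.2]
gripper_width: 0.531
```

```bash
python3 - <<'E'
from h import *
s=monitor.read_state(); print(s['ee_pos'],s['gripper_width'],s['contact_force'])
f=imaging.grab_frame('wrist'); cv2.imwrite('pics/w6.png',f)
f=imaging.grab_frame('scene'); cv2.imwrite('pics/s6.png',cv2.resize(f[90:290,120:340],None,fx=3,fy=3,interpolation=cv2.INTER_CUBIC))
E
```

```text
[ 478.56892612 -292.96272443  136.94103238] 0.5311921115957363 [ 0.42323058 -0.47661701 -1.24800345]
```

View pics/s6.png

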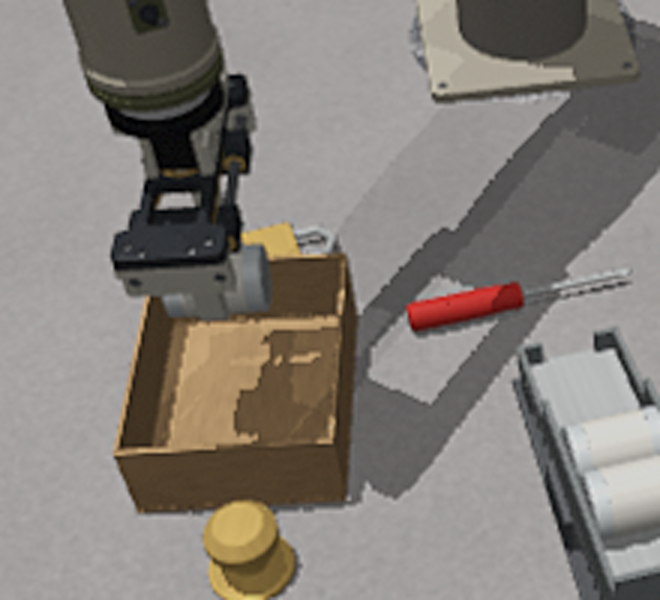

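View pics/w6.png

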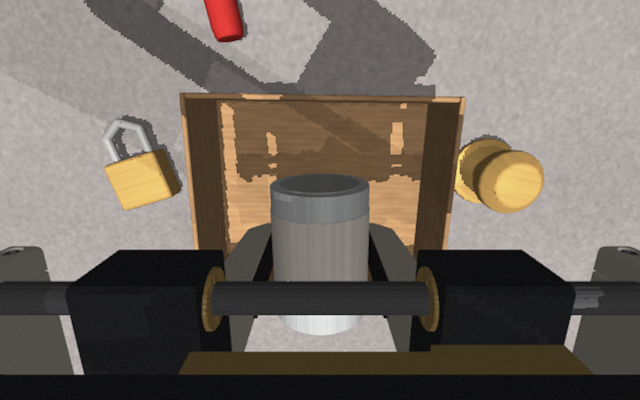

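Tin is centred over the carton in both views. Lowering it gently.

>>> carry_out(slide=[[0,0,0.02],[0,0,0.02],[0,0,0.02],[0,0,0.018],[0,0,0.014],[0,0,0.01],[0,0,0.006],[0,0,0.004],[0,0,0],[0,0,0]], roll=[0,0,0,0,0,0,0,0,0,0])

```text
time: 10.98
ee_pos: [479.8, -293.6, 27.1]
tool_rot: [[0.096, 0.995, 0.001], [0.995, -0.096, -0.001], [-0.0, 0.001, -1.0]]
contact_force: [0.6, 0.9, -1.2]
gripper_width: 0.531
```

>>> carry_out(slide=[[0,0,0.002],[0,0,0.002],[0,0,0],[0,0,0]], roll=[0,0,0,0])

```text
time: 11.32
ee_pos: [479.4, -293.5, 22.6]
tool_rot: [[0.097, 0.995, 0.0], [0.995, -0.097, -0.0], [-0.0, 0.0, -1.0]]
contact_force: [-0.5, 0.2, -2.4]
gripper_width: 0.537
```

>>> carry_out(slide=[[0,0,0.002],[0,0,0.001],[0,0,0],[0,0,0]], roll=[0,0,0,0])

```text
time: 11.65
ee_pos: [479.2, -293.3, 19.3]
tool_rot: [[0.097, 0.995, -0.0], [0.995, -0.097, 0.0], [0.0, -0.0, -1.0]]
contact_force: [0.1, -0.3, -1.0]
gripper_width: 0.533
```

>>> carry_out(slide=[[0,0,0.001],[0,0,0.001],[0,0,0],[0,0,0]], roll=[0,0,0,0])

```text
time: 11.98
ee_pos: [479.5, -293.5, 18.0]
tool_rot: [[0.097, 0.995, 0.0], [0.995, -0.097, -0.0], [-0.0, 0.0, -1.0]]
contact_force: [-1.6, 1.1, 5.4]
gripper_width: 0.532
```

Floor contact (5 N), at the height I expected. Opening and retreating.

>>> carry_out(slide=[[0,0,0],[0,0,0],[0,0,0],[0,0,0],[0,0,0],[0,0,0]], roll=[0,0,0,0,0,0], gripper=0.85)

```text
time: 12.48
ee_pos: [479.3, -293.4, 17.4]
tool_rot: [[0.097, 0.995, -0.0], [0.995, -0.097, 0.0], [0.0, -0.0, -1.0]]
contact_force: [-0.1, -0.0, -0.9]
gripper_width: 0.842
```

>>> carry_out(slide=[[0,0,-0.01],[0,0,-0.02],[0,0,-0.03],[0,0,-0.035],[0,0,-0.035],[0,0,-0.035],[0,0,-0.035],[0,0,0],[0,0,0],[0,0,0]], roll=[0,0,0,0,0,0,0,0,0,0])

```text
time: 13.32
ee_pos: [479.2, -293.3, 217.5]
tool_rot: [[0.097, 0.995, 0.0], [0.995, -0.097, -0.0], [-0.0, 0.0, -1.0]]
contact_force: [-0.3, 1.0, -0.4]
gripper_width: 0.852
```

```bash
python3 - <<'E'
from h import *
s=monitor.read_state(); print(s['time'],s['ee_pos'],s['gripper_width'],s['contact_force'])
cv2.imwrite('pics/w7.png',imaging.grab_frame('wrist'))
cv2.imwrite('pics/s7.png',imaging.grab_frame('scene'))
cv2.imwrite('pics/w8.png',imaging.grab_frame('wrist'))
a=cv2.imread('pics/w7.png');b=cv2.imread('pics/w8.png');print((cv2.absdiff(a,b).max(2)>25).sum())
E
```

```text
13.3167 [ 479.19517215 -293.3132253   217.54947491] 0.8524996437952723 [-0.30280987  0.9734518  -0.42177478]
7793
```

View pics/s7.png

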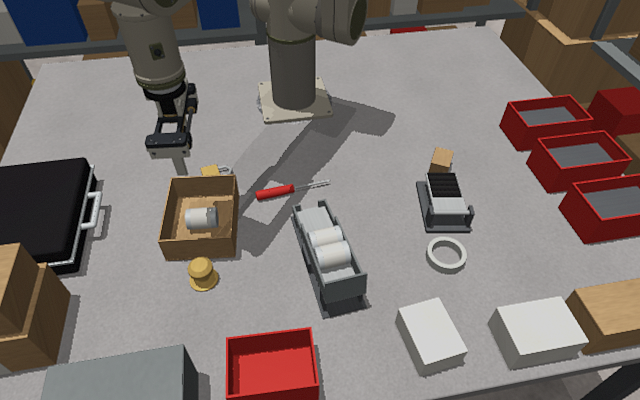

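View pics/w7.png

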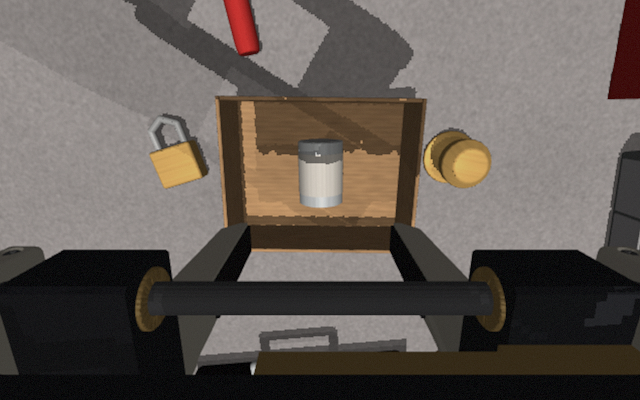

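The tin lies mid-carton (wrist (321,173)), and the pedal, the other tins and the bystanders are in place. Next, checking that the tin is at rest.

>>> carry_out(slide=[[0,0,0],[0,0,0],[0,0,0],[0,0,0],[0,0,0],[0,0,0]], roll=[0,0,0,0,0,0])

```text
time: 13.97
ee_pos: [479.3, -293.4, 217.4]
tool_rot: [[0.097, 0.995, -0.0], [0.995, -0.097, -0.0], [-0.0, -0.0, -1.0]]
contact_force: [0.3, 0.1, -1.1]
gripper_width: 0.85
```

```bash
python3 - <<'E'
from h import *
b=imaging.grab_frame('scene'); a=cv2.imread('pics/s7.png'); z=cv2.imread('pics/scene0.png')
def tin(f):
    h=cv2.cvtColor(f,cv2.COLOR_BGR2HSV);m=(h[...,1]<60)&(h[...,2]>120);q=np.argwhere(m[190:250,168:232]);return q.mean(0)[::-1]+[168,190],len(q)
print(tin(a),tin(b)); print(onz(imaging.get_calibration('scene'),*tin(b)[0],30), monitor.read_state()['contact_force'])
d=cv2.absdiff(b,z).max(2)>40
for n,(x0,y0,x1,y1) in dict(ped=(410,165,480,235),tape=(420,235,475,275),box=(425,140,460,170),knob=(185,255,225,295),lock=(198,162,235,178),scr=(252,175,332,203)).items(): print(n,d[y0:y1,x0:x1].sum())
E
```

```text
(array([198.07191011, 215.78202247]), 445) (array([198.09619687, 215.77628635]), 447)
[ 472.86353022 -303.51980404   30.        ] [ 0.45803199  0.26708507 -0.00360234]
ped 0
tape 0
box 0
knob 29
lock 2
scr 799
```

```bash
python3 -c "
from station import arm
print(arm.sign_off())"
```

```text
the job is handed in; nothing more can be done
None
```

I pressed the pedal once to its stop, let it up, took the released tin from the tray and set it on the carton floor, then handed the job in at about 14 s.

**Pedal press:** the push reached about 32 N, against roughly 13 N of spring force at the stop, and I took that to mean it was at the stop. I had no direct reading of the pedal angle. The camera showed the tin roll into the tray and the other two stay held behind the gate.

**Placing:** I gripped the tin across its diameter (49.6 mm) and lowered it until the floor pushed back with about 5 N, at the expected height. Then I opened the jaws.

**Last checks:**
- **Tin:** it lies mid-carton and moved less than 0.05 pixel over about 0.6 s. My rough check of its position put it about 12 mm from where I set it down; that point is a coarse colour-mask centre.
- **Pedal and other tins:** the pedal looks the same as at the start, and the other two tins are still in the lane.
- **Loose things:** tape and small box are unchanged; knob and padlock show only a few differing pixels. The screwdriver area differed by 799 pixels. The arm's shadow falls there, and by eye the screwdriver is in the same place.
- **Wrist camera:** two frames taken just after letting go differed by 7,793 pixels. I did not trace the cause; the later tin check showed no movement.
- **Gripper:** it is well clear, about 217 mm up, with contact force near zero.

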